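Crack open a sealed bearing case and hold it ajar

TASK

Vent the sealed bearing case: first push the red locking slide along its rail, all the way to its end stop at the green mark, and then take the lid by its black handle and break it free of its sticky seal. Do not let the lid fly up more than 60 mm when the seal gives; bring it to rest about 30 mm open at the front edge and finish holding it there by the handle, without letting go. Leave the other things on the bench where they are.

Things in the scene. Friction and masses are not known exactly. Their poses are not given: they have to be found in the camera images.
- case: grey bearing storage case screwed to the bench: box 170 mm (x) by 190 mm (y), with its aluminium lid 85 mm tall. Origin: centre of its underside. Its x axis points from its front (side with the slide rail, nearer the robot) to the hinge at its back; y to the case's left, z up. The rail bracket stands out to 117 mm in front of the origin. It cannot move.
- lock_slide (a joint): red locking slide on the rail along the case's front, in m. Starts near 0 (locked: its steel tongue lies over a lug on the lid's front edge) and grows as it slides along the case's -y (to the right seen from the front) to the end stop at 0.060, where a green mark is painted below the rail. Tongue clear of the lug beyond 0.033. About 2 N of friction; it stays where left.
- slide_grip (a point): point in the middle of the red slide's upright grip block, where it can be pinched or pushed; it moves with the slide. Axes as the case's. The block is 18 mm (x) by 22 mm (y); its top is 6 mm above this point and its straight sides reach 19 mm below it (then come the tongue and a foot 26 mm wide).
- lid_angle (a joint): the lid's hinge angle in rad: 0 shut, grows as the front edge rises. The front edge is 177 mm from the hinge: 0.17 rad is a gap of 30 mm. The seal holds the shut lid until about 16 to 20 N of upward pull at the handle; that falls off over the first 0.06 rad, then only the lid's weight remains (2 to 5 N at the handle). The lid falls shut if let go.
- lid_hinge (a point): point on the hinge axis at the middle of the case's back edge, 81 mm above the bench; the axis runs along its y (the case's y). Opening by an angle q turns the lid by +q about this y axis. It does not move.
- lid: the aluminium lid, 176 mm (x) by 196 mm (y), 8 mm thick. Origin: on the hinge axis, 4 mm behind the box's back wall, at the lid's mid-thickness; axes as the case's when shut, turning with the lid. It carries a black bridge handle 53 mm behind its front edge: round bar 12 mm thick, 90 mm long along y, on a post at either end.
- handle_grip (a point): centre of the handle's bar, 124 mm in front of the hinge, 35 mm above the lid's top (27 mm clear below the bar); moves and tilts with the lid. Its y axis runs along the bar.
- nut_jar: bystander: clear glass jar of nuts with a flat lid, 60 mm wide, 78 mm tall; origin at the centre of its underside
- loose_bearing: bystander: ball bearing lying flat, 62 mm across, 16 mm tall; origin at the centre of its underside
- purple_bottle: bystander: purple bottle with black cap, 30 mm wide, 115 mm tall; origin at the centre of its underside
- small_dish: bystander: shallow round dark tin dish, 77 mm across, 16 mm tall; origin at the centre of its underside

How it is judged:
On the way, in this order (a step that is already met when the one before it is completed fails the run):
1. the locking slide is at its end stop (past 55 mm of its 60 mm) while the lid is still shut (value of joint lock_slide above 0.055 m and value of joint lid_angle below 0.03 rad), for 0.2 s.
2. the lid, held by its handle, is free of its seal (value of joint lid_angle above 0.07 rad and contact force between the fingers and lid above 1 N and value of joint lock_slide above 0.055 m and distance between the grasp point and handle_grip below 0.06 m), for 0.1 s.
At the end, for the whole second after the job is handed in: the lid stands still (under 0.05 rad/s) between 0.10 and 0.25 rad, i.e. 18 to 44 mm open at the front edge, carried by the gripper's fingers (contact over 1 N) at the handle (TCP within 60 mm of the middle of its bar), and the locking slide is still within 5 mm of its end stop (value of joint lid_angle between 0.1 and 0.25 rad and contact force between the fingers and lid above 1 N and distance between the grasp point and handle_grip below 0.06 m and value of joint lock_slide above 0.055 m and velocity of joint lid_angle between -0.05 and 0.05 rad/s); the arm keeps its last pose, push and grip.
It fails at once if the lid flies open beyond 0.40 rad (70 mm at the front edge) (value of joint lid_angle above 0.4 rad).
It fails at once if the nut jar is moved by more than 30 mm (distance of nut_jar from where it was at the start of the episode above 0.03 m).
It fails at once if the loose bearing is moved by more than 30 mm (distance of loose_bearing from where it was at the start of the episode above 0.03 m).
It fails at once if the purple bottle is moved by more than 30 mm (distance of purple_bottle from where it was at the start of the episode above 0.03 m).
It fails at once if the small dish is moved by more than 30 mm (distance of small_dish from where it was at the start of the episode above 0.03 m).
It also fails if it takes over 45 s, if anything falls off the work surface, if the arm or the gripper's body presses on something with over 40 N, if the wrist force passes 120 N, or if a joint passes its speed limit or range.

ROBOT

A 6-joint arm with a two-finger parallel gripper is mounted at the origin on a cart in front of the work surface, level with it; the furniture and walls round the work are solid. World frame = base frame: x ahead of the robot, y to its left, z up, the work surface at z = 0. Lengths are in m, angles in rad, forces in N, time in s.
With the tool pointing down it reaches from about 0.325 to 0.85 m from the base axis. Payload 4.4 kg.
Tool frame: the origin (TCP) lies between the finger pads, 19 mm behind the fingertips; this is the grasp point; z points along the fingers, y is the line along which they close (so a half turn about z gives the same grasp; the last joint's range is limited). The gripper opens to 94 mm and grips with 3 to 60 N. Pads are 16 mm wide; open, the fingers measure 119 mm over their backs; the gripper's body (75 mm by 177 mm) begins 78 mm behind the grasp point.
Start: joints at [1.133, 0.207, 1.542, -0, 1.393, -0.15], TCP at [0.163, 0.552, 0.224] pointing down, gripper open.
Joint ranges: [-2.73, 2.73], [-0.86, 2.22], [0.23, 2.46], [-1.11, 4.25], [0.08, 2.63], [-2.82, 2.82]. Speed limits (rad/s): [2.79, 2.79, 3.14, 3.14, 3.14, 3.14].

INTERFACE

Orientations are given as a unit quaternion [x, y, z, w].
In Python, from cell import arm, vision, readout, hand_in gives the robot as it stands (arm), with the cameras (vision), the job as plain functions and the readings (readout).
- The arm moves only by the tool advance, called after "Call:" by a JSON object that holds its "fn" and its "kwargs", one argument or row to a line. Schema: {"type":"object","properties":{"moves":{"type":"string"},"squeeze":{"type":"number"},"only":{"type":"string"},"quiet":{"type":"boolean"},"lines":{"type":"string"}},"required":["moves"],"additionalProperties":false}. moves is a string of 1 to 12 rows, parted by a bar, with the numbers parted by commas; each row has 7 numbers: dx, dy, dz in m, then a rotation vector rx, ry, rz in rad, then the finger opening in m; each row shifts and turns the commanded pose from where the row before left it, along the tool's axes as they then stand; what a row does not reach is not made up. A row lasts 1/8 s, in which the tool goes at most 0.0625 m and 0.188 rad, less where a joint would pass 70% of its speed; a pose out of reach is approached as far as the arm can. The fingers move at their own pace and stop on an object; squeeze is the grip in N (left out, the last holds). Time passes only in rows, so rows that do not move let the fingers close. The tool returns the time, the measured TCP pose, the force, the opening and the grip force at its end. only (a regular expression) keeps the lines of the reply that match it, lines (a string "A,B") keeps lines A to B, and quiet returns only ok. Input that does not fit is refused with a message, and nothing moves.
- readout.get_state(): the state, without advancing time (a new reading comes with each control period).
- vision.read_camera(name): name is "scene" or "top" or "wrist"; returns the picture (384x512x3 uint8, red, green, blue); there is no depth.
- vision.calibration(name): a dict with "K" (3x3 intrinsics, pixels), "R" (3x3) and "t" (3): a world point X has camera coordinates R X + t; the wrist camera has in their place "mount" (4x4, takes a point from camera to tool coordinates, whose origin is the TCP and whose axes are the flange's). Camera axes: x right, y down, z forward; pixel columns grow to the right and rows downward; lengths in m; the calibration is good to about 2 mm. A picture is of the moment at which its call begins: read the wrist's pose just before it. calibration takes no time and is no camera call.
- hand_in(): hands the job in; it is judged then, once.
The state is a dict: "time": time; "joint_pos": joint angles; "qd": joint speeds; "tau": joint torques, N m; "tool_pos": TCP position; "ee_rot": TCP orientation; "force": force on the tool from outside, world axes, zero at the start; "moment": the same for the moment, N m; "opening": finger opening in m; "finger_force": force on a finger pad.
Only numpy, scipy, OpenCV 4.12 (cv2) and the standard library are available. Lean on these libraries where they do the work, as an engineer would, in place of code of your own. Each camera call takes 0.05 s, during which the arm holds its last target. There are 200 camera calls.

## Working session

There is one attempt and no reset: what is moved stays moved. The work goes in short steps, Python scripts to look and compute and a tool call to move; the robot and the scene stay as the last step left them, time stands still between calls to the robot, and variables do not carry over. Pictures are saved under pics/ and viewed, at most 10 in all, crops included, and the job is handed in when it is done.

```bash
mkdir -p pics; ls
```

Run:
```python
from cell import arm, vision, readout, hand_in
import cv2,numpy as np
s=readout.get_state();print(s)
a=[]
for n in("scene","top"):
    im=vision.read_camera(n);np.save(f"pics/{n}0.npy",im);cv2.imwrite(f"pics/{n}0.png",im[:,:,::-1])
    print(n,vision.calibration(n))
print(vision.calibration("wrist"))
```

```text
cell.py
pics
{'time': 0.0, 'joint_pos': array([ 1.13350285e+00,  2.07418286e-01,  1.54291821e+00,  1.72147375e-05,
        1.39350634e+00, -1.50495877e-01]), 'qd': array([-2.48759642e-04, -9.99486517e-04, -2.25529760e-03,  1.42386491e-03,
        7.37099770e-04,  9.29878651e-05]), 'tau': array([-1.57350085e-03, -3.70884562e+01, -2.81412435e+01,  6.95514260e-02,
        3.63459194e-02, -1.88093863e-04]), 'tool_pos': array([0.16233745, 0.55082201, 0.2231087 ]), 'ee_rot': array([ 1.42909268e-01,  9.89735154e-01, -1.07439378e-03, -3.34025412e-04]), 'force': array([-0.07234029, -1.01940438, -1.00849019]), 'moment': array([ 0.03663596,  0.02277814, -0.06267646]), 'finger_force': 0.0, 'opening': 0.09380038886717536}
scene {'K': array([[478.78157207,   0.        , 252.9986361 ],
       [  0.        , 478.78157207, 188.2201532 ],
       [  0.        ,   0.        ,   1.        ]]), 'R': array([[-0.75159702, -0.65959758, -0.00574123],
       [-0.26620619,  0.31127668, -0.91227249],
       [ 0.60351983, -0.68413293, -0.40954358]]), 't': array([0.50254567, 0.17008164, 1.36435709])}
top 
[... 209 characters left out ...]
4.28314424e-03],
       [-9.92748444e-01, -1.32211536e-04, -1.20210275e-01],
       [ 1.20208580e-01,  4.33043963e-03, -9.92739213e-01]]), 't': array([0.19443217, 0.51800666, 1.49212668])}
{'K': array([[305.7468152 ,   0.        , 252.7919067 ],
       [  0.        , 305.7468152 , 191.13772728],
       [  0.        ,   0.        ,   1.        ]]), 'mount': array([[-4.75303381e-04, -9.62064645e-01, -2.72821175e-01,
         7.92735466e-02],
       [ 9.99999655e-01, -6.43229886e-04,  5.26079086e-04,
        -1.49493923e-03],
       [-6.81608823e-04, -2.72820831e-01,  9.62064618e-01,
        -1.59284270e-01],
       [ 0.00000000e+00,  0.00000000e+00,  0.00000000e+00,
         1.00000000e+00]])}
```

View pics/scene0.png

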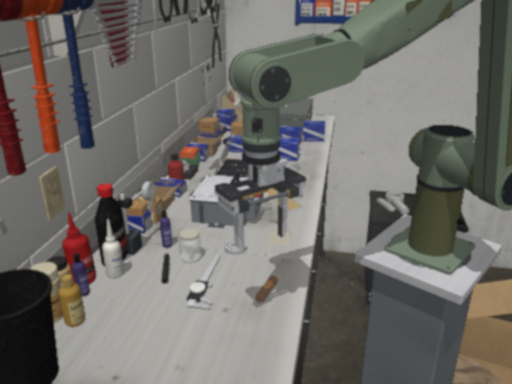

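View pics/top0.png

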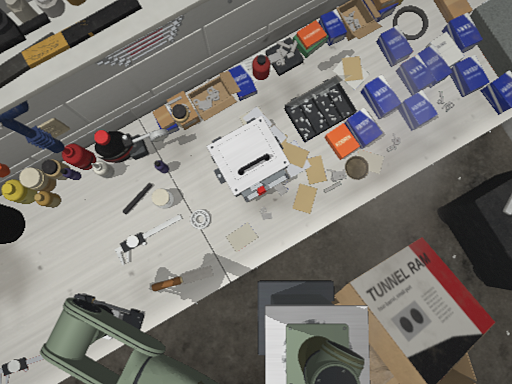

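The scene view is half hidden by the arm. The top view shows the case lid around (250,155), its black handle at about (255,163), the red slide at (262,190), the jar at (163,197), the bearing at (201,218) and the dish at (356,167). I'll measure from the top view first.

Create h.py:
```python
import numpy as np,cv2
from cell import arm, vision, readout, hand_in
from scipy.spatial.transform import Rotation as Ro
def pose():
    s=readout.get_state();T=np.eye(4);T[:3,:3]=Ro.from_quat(s["ee_rot"]).as_matrix();T[:3,3]=s["tool_pos"];return T
def cam(n,T=None):
    c=vision.calibration(n)
    if n=="wrist":
        M=T@c["mount"];return c["K"],M[:3,:3].T,-M[:3,:3].T@M[:3,3]
    return c["K"],c["R"],c["t"]
def ray(C,uv):
    K,R,t=C;d=R.T@np.linalg.inv(K)@[*uv,1];return -R.T@t,d/np.linalg.norm(d)
def plane(C,uv,z):
    o,d=ray(C,uv);return o+d*(z-o[2])/d[2]
def tri(rs):
    A=sum(np.eye(3)-np.outer(d,d) for o,d in rs);b=sum((np.eye(3)-np.outer(d,d))@o for o,d in rs);X=np.linalg.solve(A,b)
    return X,[np.linalg.norm(np.cross(X-o,d)) for o,d in rs]
def proj(C,X):
    K,R,t=C;p=K@(R@X+t);return p[:2]/p[2]
```

Run:
```python
from h import *
im=np.load("pics/top0.npy");C=cam("top")
hsv=cv2.cvtColor(im,cv2.COLOR_RGB2HSV)
def blobs(m,box,mn=8):
    x0,y0,x1,y1=box;M=np.zeros_like(m);M[y0:y1,x0:x1]=m[y0:y1,x0:x1]
    n,l,s,c=cv2.connectedComponentsWithStats(M.astype(np.uint8))
    return [(s[i][4],c[i],cv2.minAreaRect(np.argwhere(l==i)[:,::-1].astype(np.float32))) for i in range(1,n) if s[i][4]>=mn]
v=hsv[...,2];r=(hsv[...,1]>120)&((hsv[...,0]<8)|(hsv[...,0]>172))
for nm,m,box,z in(("handle",v<60,(225,145,280,180),.12),("red",r,(245,180,280,200),.07),("lid",(v>185)&(hsv[...,1]<40),(205,115,290,198),.085)):
    for a,c,re in blobs(m,box): print(nm,a,c,re,plane(C,c,z), [plane(C,p,z).round(3) for p in cv2.boxPoints(re)])
cv2.imwrite("pics/crop.png",cv2.resize(im[100:230,150:380,::-1],None,fx=3.4,fy=3.4,interpolation=cv2.INTER_CUBIC))
```

```text
handle 132 [253.08333333 163.50757576] ((253.3745574951172, 164.1492919921875), (5.696835994720459, 34.48085021972656), 60.01836013793945) [0.57654133 0.19428334 0.12      ] [array([0.556, 0.242, 0.12 ]), array([0.608, 0.153, 0.12 ]), array([0.593, 0.145, 0.12 ]), array([0.541, 0.233, 0.12 ])]
red 55 [261.01818182 190.21818182] ((260.8000183105469, 190.09999084472656), (7.155416965484619, 7.602630138397217), 63.43495178222656) [0.50251057 0.17025404 0.07      ] [array([0.507, 0.186, 0.07 ]), array([0.518, 0.165, 0.07 ]), array([0.498, 0.156, 0.07 ]), array([0.488, 0.176, 0.07 ])]
lid 4979 [242.74071099 152.5894758 ] ((247.0, 156.0), (82.0, 84.0), 90.0) [0.61619134 0.22597444 0.085     ] [array([0.734, 0.342, 0.085]), array([0.734, 0.084, 0.085]), array([0.48 , 0.086, 0.085]), array([0.48 , 0.339, 0.085])]
lid 66 [276.90909091 181.24242424] ((276.90936279296875, 181.3445587158203), (3.815023183822632, 17.635482788085938), 59.74356460571289) [0.52813308 0.12234068 0.085     ] [array([0.519, 0.148, 0.085]), array([0.546, 0.102, 0.085]), array([0.536, 0.096, 0.085]), array([0.509, 0.143, 0.085])]
lid 12 [287.5  186.25] ((287.7500305175781, 186.75003051757812), (4.949747085571289, 2.8284268379211426), 45.0) [0.51287961 0.09043811 0.085     ] [array([0.514, 0.098, 0.085]), array([0.52 , 0.092, 0.085]), array([0.509, 0.081, 0.085]), array([0.503, 0.087, 0.085])]
lid 34 [252.58823529 195.02941176] ((252.40000915527344, 195.29998779296875), (3.5777084827423096, 9.391485214233398), 63.43495178222656) [0.48620183 0.19586677 0.085     ] [array([0.484, 0.212, 0.085]), array([0.497, 0.186, 0.085]), array([0.487, 0.181, 0.085]), array([0.474, 0.207, 0.085])]
```

View pics/crop.png

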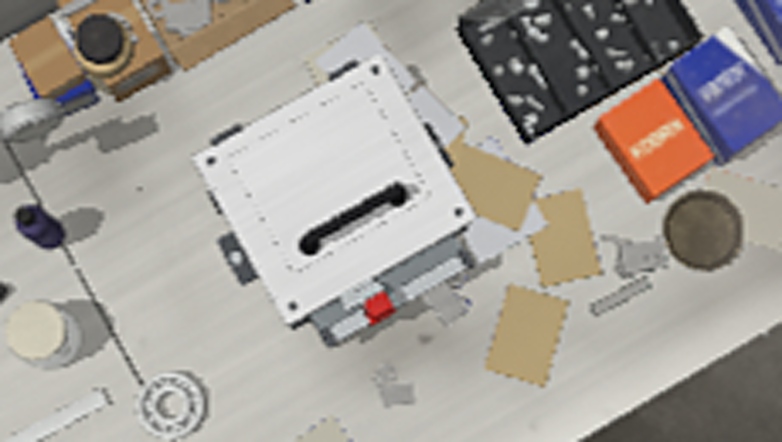

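The crop shows the case turned about 30°, with the red slide at its left end. Nothing stands in the slide's way. I'll move above the slide, turned so the fingers close along the rail, and measure with the wrist camera from two places.

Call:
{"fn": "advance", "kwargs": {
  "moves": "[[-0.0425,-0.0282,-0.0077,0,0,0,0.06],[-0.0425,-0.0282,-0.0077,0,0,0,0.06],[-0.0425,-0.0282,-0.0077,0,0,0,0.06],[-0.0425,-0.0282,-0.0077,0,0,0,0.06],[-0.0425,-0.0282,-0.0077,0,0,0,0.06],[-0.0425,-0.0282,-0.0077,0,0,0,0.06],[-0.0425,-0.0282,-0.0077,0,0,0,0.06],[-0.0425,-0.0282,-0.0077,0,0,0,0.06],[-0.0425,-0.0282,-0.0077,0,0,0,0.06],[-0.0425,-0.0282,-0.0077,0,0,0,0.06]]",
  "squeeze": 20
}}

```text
refused: moves: the value is not of type 'string' (schema: type "string"). Nothing was moved.
```

Refused on format, not on reach. It needs rows parted by a bar, with the numbers parted by commas.

Call:
{"fn": "advance", "kwargs": {
  "moves": "-0.0425,-0.0282,-0.0077,0,0,0,0.06 | -0.0425,-0.0282,-0.0077,0,0,0,0.06 | -0.0425,-0.0282,-0.0077,0,0,0,0.06 | -0.0425,-0.0282,-0.0077,0,0,0,0.06 | -0.0425,-0.0282,-0.0077,0,0,0,0.06 | -0.0425,-0.0282,-0.0077,0,0,0,0.06 | -0.0425,-0.0282,-0.0077,0,0,0,0.06 | -0.0425,-0.0282,-0.0077,0,0,0,0.06 | -0.0425,-0.0282,-0.0077,0,0,0,0.06 | -0.0425,-0.0282,-0.0077,0,0,0,0.06",
  "squeeze": 20
}}

```text
time: 1.35
tool_pos: [0.4911, 0.1594, 0.3011]
ee_rot: [0.143, 0.99, 0.0, -0.0]
force: [1.4, 0.3, -0.1]
opening: 0.0599
finger_force: 0.0
```

Call:
{"fn": "advance", "kwargs": {
  "moves": "0,0,0,0,0,-0.164,0.06 | 0,0,0,0,0,-0.164,0.06 | 0,0,0,0,0,-0.164,0.06 | 0,0,0,0,0,-0.164,0.06 | 0,0,0,0,0,-0.164,0.06 | 0,0,0,0,0,0,0.06"
}}

```text
time: 2.1
tool_pos: [0.4902, 0.1608, 0.3007]
ee_rot: [-0.263, 0.965, 0.0, -0.001]
force: [0.7, -0.1, 0.2]
opening: 0.0596
finger_force: 0.0
```

Run:
```python
from h import *
T=pose();im=vision.read_camera("wrist");np.savez("pics/w1.npz",T=T,im=im);cv2.imwrite("pics/w1.png",im[:,:,::-1]);print(T.round(3))
C=cam("wrist",T);print(proj(C,[.575,.194,.12]),proj(C,[.5025,.17,.07]))
```

```text
[[-0.862 -0.507 -0.001  0.49 ]
 [-0.507  0.862 -0.     0.161]
 [ 0.001  0.    -1.     0.301]
 [ 0.     0.     0.     1.   ]]
[241.94851417 249.37378119] [254.84164789 180.23277499]
```

View pics/w1.png

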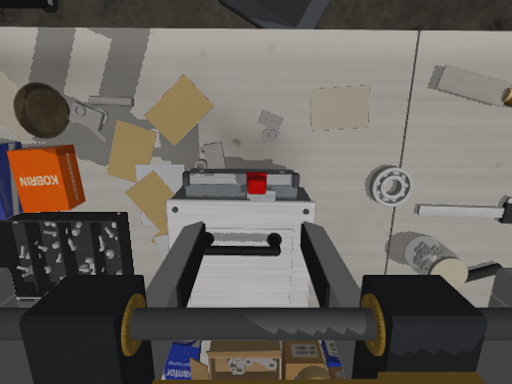

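The wrist view shows the red block at (256,183), the handle bar at about (242,250), and case edges parallel to the image, so the yaw fits. I'll take a second wrist view from lower and to one side.

Call:
{"fn": "advance", "kwargs": {
  "moves": "0.02,-0.04,0.01,0,0,0,0.06 | 0.02,-0.04,0.01,0,0,0,0.06 | 0,0,0,0,0,0,0.06 | 0,0,0,0,0,0,0.06"
}}

```text
time: 2.65
tool_pos: [0.4968, 0.0719, 0.2813]
ee_rot: [-0.263, 0.965, 0.0, 0.0]
force: [-0.0, -0.1, 1.2]
opening: 0.0597
finger_force: 0.0
```

Run:
```python
from h import *
T=pose();im=vision.read_camera("wrist");np.savez("pics/w2.npz",T=T,im=im)
H=[];S=[]
def rows(nm,C,im,hb,rb):
    hsv=cv2.cvtColor(im,cv2.COLOR_RGB2HSV)
    def blob(m,b):
        M=np.zeros(m.shape,np.uint8);M[b[1]:b[3],b[0]:b[2]]=m[b[1]:b[3],b[0]:b[2]]
        n,l,s,c=cv2.connectedComponentsWithStats(M);i=1+np.argmax(s[1:,4]);return l==i,s[i],c[i]
    m,s,c=blob(hsv[...,2]<60,hb);print(nm,"handle",s,c.round(1))
    r,s2,c2=blob((hsv[...,1]>120)&((hsv[...,0]<8)|(hsv[...,0]>172)),rb);print("  red",s2,c2.round(1))
    return m,r,c,c2
for f in("w1","w2"):
    d=np.load(f"pics/{f}.npz");C=cam("wrist",d["T"]);a=proj(C,[.575,.194,.12]);b=proj(C,[.5025,.17,.07])
    w=[int(x) for x in(a[0]-48,a[1]-22,a[0]+52,a[1]+22)];q=[int(x) for x in(b[0]-25,b[1]-25,b[0]+25,b[1]+25)]
    m,r,c,c2=rows(f,C,d["im"],w,q);H.append(ray(C,c));S.append(ray(C,c2))
C=cam("top");m,r,c,c2=rows("top",C,np.load("pics/top0.npy"),(225,145,280,180),(245,180,280,200))
print("red tri",tri(S),tri(S+[ray(C,c2)]));print("handle(blob)",tri(H),tri(H+[ray(C,c)]))
cv2.imwrite("pics/w2.png",im[:,:,::-1])
```

```text
w1 handle [ 193  227   88   44 1299] [229.9 247.6]
  red [246 172  21  22 418] [256.2 182.3]
w2 handle [ 260  264   81   44 1271] [301.1 283.7]
  red [309 206  27  25 484] [322.8 216.9]
top handle [238 154  32  21 132] [253.1 163.5]
  red [257 186   9  10  55] [261.  190.2]
red tri (array([0.49844175, 0.16961486, 0.09399388]), [np.float64(0.00044285774875152455), np.float64(0.00044285774875137287)]) (array([0.49937851, 0.17041526, 0.09121508]), [np.float64(0.0003988162742932163), np.float64(0.0008677922905790615), np.float64(0.0007200299907165138)])
handle(blob) (array([0.5710744 , 0.17719869, 0.13563323]), [np.float64(0.0018176952346963462), np.float64(0.0018176952346966517)]) (array([0.58119963, 0.18836199, 0.11042672]), [np.float64(0.007396939468678194), np.float64(0.0007515520164204377), np.float64(0.006673074036382642)])
```

View pics/w2.png

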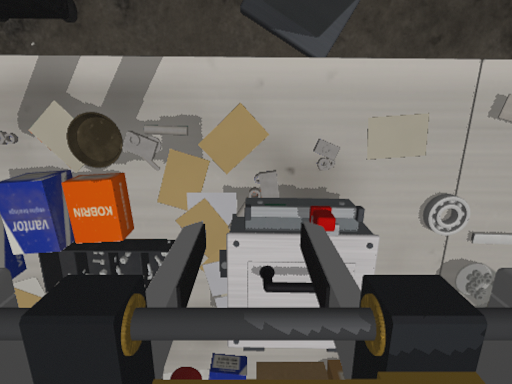

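In this view the right finger partly hides the slide and handle; the red block is at (322,217). The slide's visible red triangulates to about (0.500, 0.170, 0.092). I'll go above it at z=0.17 and measure again between the open fingers.

Call:
{"fn": "advance", "kwargs": {
  "moves": "-0.0182,0.0278,0,0,0,0,0.06 | -0.0182,0.0278,0,0,0,0,0.06 | -0.0182,0.0279,0,0,0,0,0.06 | 0,0,0.055,0,0,0,0.06 | 0,0,0.055,0,0,0,0.06 | 0,0,0,0,0,0,0.06 | 0,0,0,0,0,0,0.06"
}}

```text
time: 3.58
tool_pos: [0.5026, 0.1721, 0.1734]
ee_rot: [-0.264, 0.965, -0.0, 0.002]
force: [-0.3, 0.3, 1.0]
opening: 0.0602
finger_force: 0.0
```

Run:
```python
from h import *
T=pose();im=vision.read_camera("wrist");np.savez("pics/w3.npz",T=T,im=im);print(T[:3,3])
C=cam("wrist",T);print(proj(C,[.5015,.1715,.09]),proj(C,[.575,.194,.12]))
hsv=cv2.cvtColor(im,cv2.COLOR_RGB2HSV);m=((hsv[...,1]>120)&((hsv[...,0]<8)|(hsv[...,0]>172))).astype(np.uint8)
n,l,s,c=cv2.connectedComponentsWithStats(m);print([(a,b) for a,b in zip(s,c) if a[4]>100])
cv2.imwrite("pics/w3.png",im[:,:,::-1])
```

```text
[0.50264258 0.172146   0.17339014]
[254.3115704  202.61954315] [232.05152251 302.22622233]
[(array([     0,      0,    512,    384, 195578], dtype=int32), array([255.50969434, 191.45032672])), (array([ 239,  184,   31,   36, 1030], dtype=int32), array([253.6592233 , 200.93203883]))]
```

View pics/w3.png

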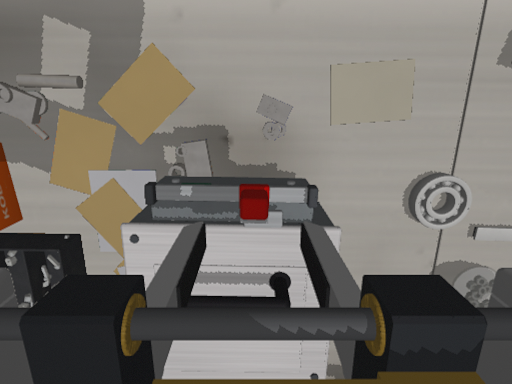

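Red block seen at cols 239–270, rows 184–220, centred between the fingers. I'll triangulate its top-back edge (bottom edge of the blob) across views 1 and 3 for height.

Run:
```python
from h import *
P={}
for f,box in(("w1",(230,160,285,205)),("w3",(225,170,285,235))):
    d=np.load(f"pics/{f}.npz");im=cv2.GaussianBlur(d["im"],(3,3),0);C=cam("wrist",d["T"])
    hsv=cv2.cvtColor(im,cv2.COLOR_RGB2HSV);m=((hsv[...,1]>110)&((hsv[...,0]<10)|(hsv[...,0]>170)))
    M=np.zeros_like(m);M[box[1]:box[3],box[0]:box[2]]=m[box[1]:box[3],box[0]:box[2]]
    y,x=np.nonzero(M);print(f,[(r,x[y==r].min(),x[y==r].max(),int(hsv[r,x[y==r],2].mean())) for r in sorted(set(y))[::2]])
    P[f]=(C,x.min(),x.max()+1,y.min(),y.max()+1)
for k in(1,2):
    X,e=tri([ray(P[f][0],(P[f][k]-.5,P[f][4]-.5)) for f in P]);print("back top corner",X.round(4),e)
X,e=tri([ray(P[f][0],((P[f][1]+P[f][2])/2-.5,P[f][4]-.5)) for f in P]);print("mid",X,e)
```

```text
w1 [(np.int64(172), np.int64(247), np.int64(265), 77), (np.int64(174), np.int64(246), np.int64(266), 114), (np.int64(176), np.int64(247), np.int64(266), 89), (np.int64(178), np.int64(247), np.int64(266), 84), (np.int64(180), np.int64(247), np.int64(265), 112), (np.int64(182), np.int64(247), np.int64(266), 149), (np.int64(184), np.int64(247), np.int64(266), 152), (np.int64(186), np.int64(247), np.int64(266), 151), (np.int64(188), np.int64(247), np.int64(266), 150), (np.int64(190), np.int64(248), np.int64(265), 155), (np.int64(192), np.int64(248), np.int64(265), 152)]
w3 [(np.int64(184), np.int64(240), np.int64(267), 73), (np.int64(186), np.int64(239), np.int64(269), 102), (np.int64(188), np.int64(239), np.int64(269), 118), (np.int64(190), np.int64(239), np.int64(269), 95), (np.int64(192), np.int64(239), np.int64(268), 86), (np.int64(194), np.int64(239), np.int64(268), 85), (np.int64(196), np.int64(239), np.int64(268), 84), (np.int64(198), np.int64(239), np.int64(268), 92), (np.int64(200), np.int64(240), np.int64(268), 110), (np.int64(202), np.int64(239), np.int64(268), 113), (np.int64(204), np.int64(239), np.int64(268), 113), (np.int64(206), np.int64(239), np.int64(268), 113), (np.int64(208), np.int64(240), np.int64(268), 113), (np.int64(210), np.int64(240), np.int64(267), 114), (np.int64(212), np.int64(240), np.int64(267), 114), (np.int64(214), np.int64(240), np.int64(267), 113), (np.int64(216), np.int64(240), np.int64(267), 113), (np.int64(218), np.int64(242), np.int64(266), 107)]
back top corner [0.5126 0.1633 0.1144] [np.float64(0.0005108034454405399), np.float64(0.000510803445440518)]
back top corner [0.4998 0.1838 0.1162] [np.float64(6.692879147838406e-05), np.float64(6.692879147831775e-05)]
mid [0.50586854 0.17341045 0.11636089] [np.float64(0.00022653897307897762), np.float64(0.00022653897307893997)]
```

The block's top is at z≈0.11 and its centre about 2 mm toward the robot from the TCP. Descend, pinch, and drag it along −tool y.

Call:
{"fn": "advance", "kwargs": {
  "moves": "0.002,0,0,0,0,0,0.05 | 0,0,0.023,0,0,0,0.05 | 0,0,0.023,0,0,0,0.05 | 0,0,0.023,0,0,0,0.05 | 0,0,0,0,0,0,0.05",
  "squeeze": 15
}}

```text
time: 4.25
tool_pos: [0.499, 0.1699, 0.102]
ee_rot: [-0.263, 0.965, 0.0, -0.001]
force: [-0.5, -0.5, 0.8]
opening: 0.0498
finger_force: 0.0
```

Call:
{"fn": "advance", "kwargs": {
  "moves": "0,0,0,0,0,0,0.01 | 0,0,0,0,0,0,0.01 | 0,0,0,0,0,0,0.01 | 0,0,0,0,0,0,0.01 | 0,0,0,0,0,0,0.01"
}}

```text
time: 4.88
tool_pos: [0.5005, 0.1706, 0.1034]
ee_rot: [-0.263, 0.965, 0.0, 0.001]
force: [-1.2, 1.6, 5.2]
opening: 0.0258
finger_force: 15.0
```

Call:
{"fn": "advance", "kwargs": {
  "moves": "0,-0.01,0,0,0,0,0.01 | 0,-0.012,0,0,0,0,0.01 | 0,-0.012,0,0,0,0,0.01 | 0,-0.012,0,0,0,0,0.01 | 0,-0.010,0,0,0,0,0.01 | 0,-0.006,0,0,0,0,0.01 | 0,0,0,0,0,0,0.01 | 0,0,0,0,0,0,0.01"
}}

```text
time: 5.88
tool_pos: [0.5251, 0.1271, 0.1028]
ee_rot: [-0.263, 0.965, 0.011, -0.004]
force: [-14.6, 25.7, 15.4]
opening: 0.0256
finger_force: 15.0
```

The motion stopped after 50 mm with 30 N of resistance. I'll look before going on.

Run:
```python
from h import *
T=pose();im=vision.read_camera("wrist");a=cv2.resize(im[130:290,110:400,::-1],None,fx=2.7,fy=2.7,interpolation=cv2.INTER_CUBIC);cv2.imwrite("pics/w4.png",a)
np.savez("pics/w4.npz",T=T,im=im);print(T[:3,3])
```

```text
[0.52509423 0.12708043 0.10280488]
```

View pics/w4.png

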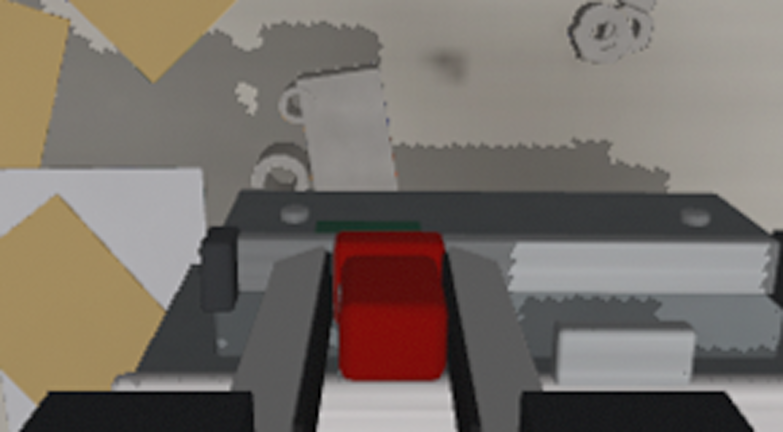

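The block is 50 mm along and still short of the green mark, and the right fingertip is clear of the black end plate. The 15 N upward force suggests the tips are pressing down on the foot or rail. I'll release, rise 8 mm onto the straight sides, re-pinch and push on.

Call:
{"fn": "advance", "kwargs": {
  "moves": "0,0,0,0,0,0,0.036 | 0,0,0,0,0,0,0.036 | 0,0,-0.008,0,0,0,0.036 | 0,0,0,0,0,0,0.036 | 0,0,0,0,0,0,0.036"
}}

```text
time: 6.55
tool_pos: [0.5264, 0.1206, 0.1083]
ee_rot: [-0.263, 0.965, 0.005, -0.004]
force: [-6.1, 10.3, 0.9]
opening: 0.0361
finger_force: 10.9
```

Call:
{"fn": "advance", "kwargs": {
  "moves": "0,0,0,0,0,0,0.01 | 0,0,0,0,0,0,0.01 | 0,0,0,0,0,0,0.01 | 0,0,0,0,0,0,0.01"
}}

```text
time: 7.05
tool_pos: [0.5233, 0.1257, 0.1083]
ee_rot: [-0.263, 0.965, 0.01, -0.006]
force: [-13.7, 23.7, 7.5]
opening: 0.0231
finger_force: 19.9
```

The block won't go further, with 27 N of resistance. It may already be at the stop, since it started about 8 mm right of the lug. I'll release, rise and measure the block against the lug and green mark.

Call:
{"fn": "advance", "kwargs": {
  "moves": "0,0,0,0,0,0,0.06 | 0,0,0,0,0,0,0.06 | 0,0,-0.03,0,0,0,0.06 | 0,0,-0.04,0,0,0,0.06 | 0,0,0,0,0,0,0.06 | 0,0,0,0,0,0,0.06"
}}

```text
time: 7.8
tool_pos: [0.5304, 0.1167, 0.1792]
ee_rot: [-0.263, 0.965, 0.0, -0.001]
force: [-0.4, 0.2, -0.5]
opening: 0.06
finger_force: 0.0
```

Run:
```python
from h import *
T=pose();im=vision.read_camera("wrist");np.savez("pics/w5.npz",T=T,im=im);print(T.round(4))
cv2.imwrite("pics/w5.png",cv2.resize(im[130:290,110:400,::-1],None,fx=2.7,fy=2.7,interpolation=cv2.INTER_CUBIC))
def L(m,b):
    M=np.zeros(m.shape,np.uint8);M[b[1]:b[3],b[0]:b[2]]=m[b[1]:b[3],b[0]:b[2]]
    y,x=np.nonzero(M);return (x.min(),x.max(),y.min(),y.max(),np.median(x)) if len(x) else None
for f in("w3","w4","w5"):
    h=cv2.cvtColor(np.load(f"pics/{f}.npz")["im"],cv2.COLOR_RGB2HSV);b=(150,150,350,240)
    print(f,"green",L((h[...,0]>50)&(h[...,0]<90)&(h[...,1]>80),b),"red",L((h[...,1]>120)&((h[...,0]<8)|(h[...,0]>172)),b))
```

```text
[[-8.612e-01 -5.083e-01 -1.500e-03  5.304e-01]
 [-5.083e-01  8.612e-01 -2.000e-04  1.167e-01]
 [ 1.400e-03  6.000e-04 -1.000e+00  1.792e-01]
 [ 0.000e+00  0.000e+00  0.000e+00  1.000e+00]]
w3 green (np.int64(182), np.int64(209), np.int64(183), np.int64(183), np.float64(195.5)) red (np.int64(239), np.int64(269), np.int64(184), np.int64(219), np.float64(254.0))
w4 green (np.int64(227), np.int64(265), np.int64(212), np.int64(215), np.float64(245.0)) red (np.int64(233), np.int64(274), np.int64(216), np.int64(239), np.float64(254.0))
w5 green (np.int64(247), np.int64(252), np.int64(186), np.int64(186), np.float64(249.5)) red (np.int64(253), np.int64(283), np.int64(186), np.int64(220), np.float64(268.0))
```

View pics/w5.png

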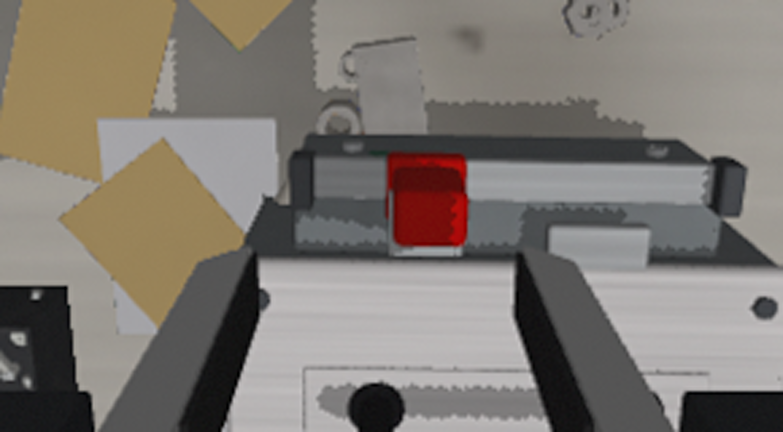

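The red block now sits about 58–60 mm along from both the lug and the green mark estimates. It resists 27 N, so it is at its end stop and has stayed there. Now the handle: rise, move over it and turn a quarter turn, while working out its 3D position from views 1 and top.

Run:
```python
from h import *
d=np.load("pics/w1.npz");C=cam("wrist",d["T"]);v=cv2.cvtColor(d["im"],cv2.COLOR_RGB2HSV)[...,2]
def mid(v,c,a,b,th=60):
    r=np.nonzero(v[a:b,c]<th)[0]+a;return r
pts=[]
for c in range(218,268,8):
    r=mid(v,c,236,262);print(c,r.min(),r.max(),end="; ");pts.append((c,r.mean()))
o,d1=ray(C,pts[0]);_,d2=ray(C,pts[-1]);n=np.cross(d1,d2);n/=np.linalg.norm(n)
im=np.load("pics/top0.npy");vt=cv2.cvtColor(im,cv2.COLOR_RGB2HSV)[...,2];y,x=np.nonzero(vt[145:180,225:280]<60)
Ct=cam("top");print()
for q in((253.1,163.5),(246,168),(260,159.3)):
    s,dd=ray(Ct,q);print(s+dd*((o-s)@n)/(dd@n))
(cx,cy),sz,an=cv2.minAreaRect(np.c_[x+225,y+145].astype(np.float32));print(cx,cy,sz,plane(Ct,(cx,cy),.12))
T=pose();g=np.array([.576,.194,.27]);print("tool delta",T[:3,:3].T@(g-T[:3,3]))
```

```text
218 246 254; 226 246 254; 234 246 254; 242 246 254; 250 246 254; 258 247 254; 266 247 254; 
[0.57670665 0.19423758 0.11916025]
[0.56260568 0.21520518 0.12282823]
[0.58975717 0.173727   0.11685115]
253.3745574951172 164.1492919921875 (5.696835994720459, 34.48085021972656) [0.57461344 0.19341855 0.12      ]
tool delta [-0.07873155  0.04330667 -0.09160925]
```

Call:
{"fn": "advance", "kwargs": {
  "moves": "0,0,-0.05,0,0,0,0.07 | -0.026,0.0145,-0.04,0,0,0,0.07 | -0.026,0.0145,0,0,0,0,0.07 | -0.026,0.0145,0,0,0,0,0.07",
  "squeeze": 40
}}

```text
time: 8.35
tool_pos: [0.5761, 0.1944, 0.269]
ee_rot: [-0.263, 0.965, -0.0, -0.001]
force: [-0.1, 0.2, -0.0]
opening: 0.0701
finger_force: 0.0
```

Call:
{"fn": "advance", "kwargs": {
  "moves": "0,0,0,0,0,0.175,0.07 | 0,0,0,0,0,0.175,0.07 | 0,0,0,0,0,0.175,0.07 | 0,0,0,0,0,0.175,0.07 | 0,0,0,0,0,0.175,0.07 | 0,0,0,0,0,0.175,0.07 | 0,0,0,0,0,0.175,0.07 | 0,0,0,0,0,0.175,0.07 | 0,0,0,0,0,0.17,0.07 | 0,0,0,0,0,0,0.07"
}}

```text
time: 9.6
tool_pos: [0.5753, 0.1937, 0.268]
ee_rot: [0.495, 0.869, -0.001, -0.001]
force: [0.2, -0.5, -0.4]
opening: 0.07
finger_force: 0.0
```

Run:
```python
from h import *
T=pose();im=vision.read_camera("wrist");np.savez("pics/w6.npz",T=T,im=im);print(T.round(4))
cv2.imwrite("pics/w6.png",im[:,:,::-1]);C=cam("wrist",T)
y=np.array([-.507,.862,0])
for s in(-.045,0,.045): print(proj(C,np.array([.576,.194,.119])+s*y))
```

```text
[[-5.106e-01  8.598e-01 -3.700e-03  5.753e-01]
 [ 8.598e-01  5.106e-01 -8.000e-04  1.937e-01]
 [ 1.200e-03 -3.600e-03 -1.000e+00  2.680e-01]
 [ 0.000e+00  0.000e+00  0.000e+00  1.000e+00]]
[254.56645324 223.49798351]
[254.79844601 183.10367461]
[255.04896307 139.48393755]
```

View pics/w6.png

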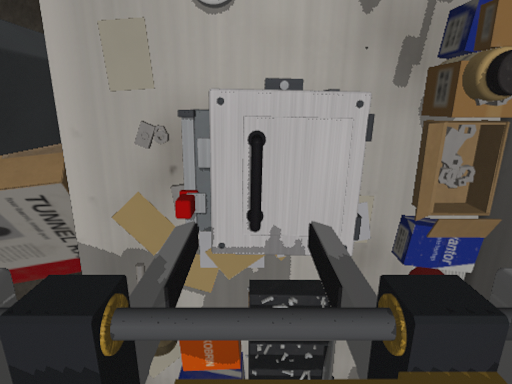

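The bar spans (257,137) to (255,225), matching the prediction. The red slide is at (185,205), at the green end. I'll descend and grip.

Call:
{"fn": "advance", "kwargs": {
  "moves": "0,0.001,0.05,0,0,0,0.05 | 0,0,0.05,0,0,0,0.05 | 0,0,0.03,0,0,0,0.05 | 0,0,0.018,0,0,0,0.05 | 0,0,0,0,0,0,0.05"
}}

```text
time: 10.28
tool_pos: [0.576, 0.1942, 0.1206]
ee_rot: [0.495, 0.869, -0.001, -0.001]
force: [-0.8, 0.3, 0.2]
opening: 0.0502
finger_force: 0.0
```

Call:
{"fn": "advance", "kwargs": {
  "moves": "0,0,0,0,0,0,0.005 | 0,0,0,0,0,0,0.005 | 0,0,0,0,0,0,0.005 | 0,0,0,0,0,0,0.005 | 0,0,0,0,0,0,0.005",
  "squeeze": 45
}}

```text
time: 10.9
tool_pos: [0.5776, 0.1947, 0.1228]
ee_rot: [0.496, 0.869, 0.001, 0.001]
force: [0.8, -0.1, 1.4]
opening: 0.0111
finger_force: 45.0
```

Call:
{"fn": "advance", "kwargs": {
  "moves": "0,0,-0.002,0,0,0,0.005 | 0,0,-0.002,0,0,0,0.005 | 0,0,-0.001,0,0,0,0.005 | 0,0,0,0,0,0,0.005"
}}

```text
time: 11.4
tool_pos: [0.5778, 0.1948, 0.1238]
ee_rot: [0.496, 0.868, 0.001, 0.0]
force: [9.2, 3.8, -16.9]
opening: 0.0106
finger_force: 45.0
```

Call:
{"fn": "advance", "kwargs": {
  "moves": "0,0,-0.001,0,0,0,0.005 | 0,0,-0.001,0,0,0,0.005 | 0,0,-0.001,0,0,0,0.005 | 0,0,0,0,0,0,0.005"
}}

```text
time: 11.9
tool_pos: [0.579, 0.1955, 0.1281]
ee_rot: [0.496, 0.869, 0.002, 0.001]
force: [10.9, 4.5, -13.6]
opening: 0.0103
finger_force: 45.0
```

The seal is giving gently. I'll follow the arc up: about 14 mm more, and 6 mm toward the hinge.

Call:
{"fn": "advance", "kwargs": {
  "moves": "0,0.002,-0.003,0,0,0,0.005 | 0,0.001,-0.002,0,0,0,0.005 | 0,0.001,-0.002,0,0,0,0.005 | 0,0.001,-0.002,0,0,0,0.005 | 0,0.001,-0.002,0,0,0,0.005 | 0,0.001,-0.002,0,0,0,0.005 | 0,0,0,0,0,0,0.005 | 0,0,0,0,0,0,0.005"
}}

```text
time: 12.9
tool_pos: [0.5837, 0.1981, 0.1411]
ee_rot: [0.496, 0.869, 0.0, 0.0]
force: [8.0, 3.1, -10.5]
opening: 0.0109
finger_force: 45.0
```

Call:
{"fn": "advance", "kwargs": {
  "moves": "0,0.0015,-0.001,0,0,0,0.005 | 0,0.0015,-0.001,0,0,0,0.005 | 0,0,0,0,0,0,0.005 | 0,0,0,0,0,0,0.005 | 0,0,0,0,0,0,0.005"
}}

```text
time: 13.52
tool_pos: [0.5853, 0.199, 0.1448]
ee_rot: [0.496, 0.869, -0.001, -0.0]
force: [2.1, -2.1, -9.9]
opening: 0.0105
finger_force: 45.0
```

Run:
```python
from h import *
s=readout.get_state();print(s["qd"].round(4),s["tool_pos"])
a=vision.read_camera("wrist");b=vision.read_camera("scene")
c=cv2.resize(b[150:260,170:310,::-1],(489,384),interpolation=cv2.INTER_CUBIC)
cv2.imwrite("pics/f.png",np.hstack([a[:,110:410,::-1],c]))
```

```text
[ 0.0002 -0.0029 -0.0015  0.002   0.0006  0.0018] [0.58530784 0.19904575 0.14484833]
```

View pics/f.png

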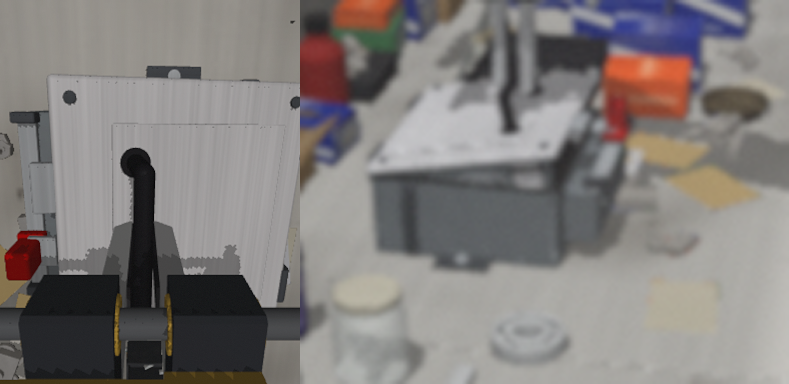

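The picture shows the lid standing open at the front, held by the handle between the fingers, with the slide still at its end and the jar and bearing undisturbed. The rise at the handle is about 22–24 mm, so the lid is at roughly 0.18–0.20 rad. I'll hand in.

```bash
python3 -c "
from cell import arm, vision, readout, hand_in
print(hand_in())"
```

```text
the job is handed in; nothing more can be done
None
```

I handed the job in with the slide at its end stop and the lid held still by its handle, open about 0.18–0.20 rad (roughly 32–35 mm at the front edge); no verdict came back.

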